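Flip a printing block face-down onto the card

TASK

Take the shorter of the two printing blocks, carved face up, and press it into the pocket of the open hinged flipper plate until it clicks home flat under both spring catches, and let go of it. Then swing the plate, which has a bar to hold it by, right over to the other side, lowering it without letting it fall, and gently push the plunger knob on its back until the block drops face-down and flat into the nest on the card. Leave the plate closed over it, and do not disturb the long block, the ink jar or the brush cup.

Things in the scene. Friction and masses are not known exactly. Their poses are not given: they have to be found in the camera images.
- block: The block to use, loose, carved face up: a light wooden backing 62 (own x) x 74 (own y) x 8 mm high, and centred on it a darker pad 52 (x) x 64 (y) x 14 mm high carrying the carved relief; 22 mm high in all, 140 to 260 g. Origin: centre of the backing's underside; z points out of the carved face. Either way round (half turn about z) fits. A 5 mm ledge of the backing is left free all round the pad.
- block_face (a point): Centre of the block's carved face, 22 mm along its z from its origin.
- long_block: A longer printing block of the same make that does not fit, loose: backing 62 x 120 x 8 mm, pad 52 x 110 x 14 mm. Origin: centre of its underside. To be left alone.
- ink_jar: Ink jar with a black cap, 64 mm across, 75 mm high, loose, origin at the centre of its foot. To be left alone.
- brush_cup: White ceramic cup, 76 mm across, 95 mm high, loose, origin at the centre of its foot. To be left alone.
- jig: The flip jig, fixed to the table: a wooden board 116 (x) x 250 (y) x 10 mm, with two hinge posts 72 mm high at x = +-52 mm. Origin: centre of the board's underside, z up; the hinge axis runs along its x, 62 mm above the origin. When the flipper is open it lies over the +y half, the nest is on the -y half.
- flipper (a joint): Angle of the aluminium flipper plate about its hinge: 0 = open, flat, pocket facing up over the +y half of the jig; 3.14 = swung right over, flat, pocket facing down above the nest. Both are end stops. The plate (84 x 108 x 6 mm, 420 g) moves nearly freely: it falls if let go on the way.
- hinge (a point): Middle of the hinge axis. Its axes turn with the flipper plate: x along the hinge, y from the hinge to the bar, z out of the pocket side.
- pocket (a point): Centre of the pocket floor, 66 mm along y from the hinge (axes as hinge). Takes the backing, 62 mm along the hinge, 74 mm towards the bar, 1 mm spare each side. L-shaped corner walls 11 mm high with lips leaning out up to 18 mm; open for 50 mm in the middle of the sides that face along the hinge, for fingers. Home: block origin within 2.5 mm of the floor, block flat.
- catch (a point): Tip of the spring catch at the bar end of the pocket, 12.6 mm above its floor; an equal one stands at the hinge end. Each is a white nylon nose (12 mm round, 28 mm long, top 19 mm above the floor) standing 2.5 mm over the backing's edge. Pushing the backing down past both takes about 8 to 14 N in all; they then snap over its ledge and hold it upside down.
- bar (a point): Centre of the flipper's grip bar, a round steel bar 12 mm thick and 84 mm long, parallel to the hinge, 156 mm along y from it (42 mm beyond the end of the plate's catches), carried by a thin rod at each side (x = +-36 mm), open between. 62 mm above the table when open or swung over. Gripped with fingers closing across it, it can turn between them.
- knob (a point): Centre of the end face of the plunger's round black knob (34 mm across) on the back of the flipper, on the pocket's centre line, 28.5 mm behind the pocket floor when out: under the plate when open, on top of it (90.5 mm above the table) when swung over.
- plunger (a joint): How far the plunger is pushed in, 0 to 0.013 m. A light spring (about 1 to 2 N) returns it. Pushed in, its pad drives the block out of the catches: this takes about 8 to 14 N, gives way after some 5 mm, and is done surely at full travel. The knob should not be pushed with more than 40 N.
- nest (a point): Centre of the nest's floor on the paper card, 18 mm above the table, 66 mm along the jig's -y from the hinge; axes as the jig. Four L-shaped corners 12 mm high hold the block's 52 x 64 mm pad with 2 mm to spare on each side. With the plate swung over, a held block hangs with its face 22 mm above this floor and drops onto it when ejected.
Not all that is in view belongs to the job. Leave any green or red look-alike of the block alone.

How it is judged:
By the outcome, as a careful person would: the job done as asked, in the order asked, and still so for the second after the job is handed in, with the robot touching nothing.
It also fails if it takes over 72 s, if anything falls off the work surface, if the arm or the gripper's body presses on something with over 40 N, if the wrist force passes 120 N, or if a joint passes its speed limit or range.

ROBOT

A 6-joint arm with a two-finger parallel gripper is mounted at the origin on the work surface. World frame = base frame: x ahead of the robot, y to its left, z up, the work surface at z = 0. Lengths are in m, angles in rad, forces in N, time in s.
With the tool pointing down it reaches from about 0.375 to 0.925 m from the base axis. Payload 5.7 kg.
Tool frame: the origin (TCP) lies midway between the tips of the shut fingers; the grasp point (between the pads) lies 19 mm behind it; z points along the fingers, y is the line along which they close (so a half turn about z gives the same grasp; the last joint's range is limited). The gripper opens to 88 mm and grips with 3 to 60 N. Pads are 20 mm wide; open, the fingers measure 115 mm over their backs; the gripper's body (75 mm by 178 mm) begins 61 mm behind the grasp point.
Start: joints at [1, 0.359, 1.51, -0, 1.272, -0.115], TCP at [0.264, 0.539, 0.223] pointing down, gripper open.
Joint ranges: [-2.97, 2.97], [-1.01, 2.36], [0.21, 2.38], [-0.96, 4.11], [0.2, 2.71], [-2.98, 2.98]. Speed limits (rad/s): [2.39, 2.39, 3.14, 3.14, 3.14, 3.14].

INTERFACE

Orientations are given as a unit quaternion [x, y, z, w].
In Python, from bench import move_ptp, servo_line, goto_joints, move_gripper, sleep, inverse_kinematics, capture, PlanningError, close_job, spot_in, silhouettes, current_clock, current_joint_pos, current_qvel, current_joint_torque, current_position, current_orientation, current_force, current_torque, current_finger_gap, current_grip_force gives the robot as it stands. Calls block until the motion is done:
- move_ptp(position, orientation): joint-space move of the TCP to a pose.
- servo_line(position, orientation=None, rate=0.15, contact_N=None): straight line of the TCP; orientation=None keeps the orientation; rate is the mean speed in m/s. With contact_N (N) it stops when the force on the tool has changed by that much, and returns True; else False.
- goto_joints(angles): joint-space move.
- move_gripper(opening): finger opening in m; the grip force is fixed at half the most; returns when the fingers have stopped.
- sleep(seconds).
- inverse_kinematics(position, orientation): joint angles nearest the present ones, or None.
- capture(name): name is "scene" or "top" or "wrist"; returns a dict with "image" (480x640x3 uint8, blue, green, red), "range_z" (480x640 float32, m along the optical axis (not along the pixel's ray), 0 where there is no reading), "intrinsics" (3x3 intrinsics, pixels), "R" (3x3) and "t" (3): a world point X has camera coordinates R X + t. Camera axes: x right, y down, z forward; pixel columns grow to the right and rows downward; lengths in m; the calibration is good to about 2 mm. The wrist camera is an equidistant fisheye: a pixel r from the principal point sees the ray r / f radians off the axis. A picture is of the moment at which its call begins.
A pose or a line that the arm cannot do raises PlanningError and nothing moves.
- close_job(): hands the job in; it is judged then, once.
Trained networks look in the newest picture that a camera, given by its name, has taken for a name from the list of things; names that differ only in an ending like _2 or _b are one class to them, and where a whole thing is asked for, a point or a joint stands for the part that bears it (a point fixed in the world has none). Each returns a list of dicts, best first, with "conf" (0 to 1); they miss things now and then, are a little off and sometimes report something else, mostly with a low value. They report only what shows in the picture. A call takes as long as a camera call. They do not tell look-alikes from the thing itself.
- spot_in(camera, query): "xy" ([column, row] in pixels, amid what is visible of it).
- silhouettes(camera, query): "region" (480x640 bool, what is visible of it) and "xy" ([column, row] in pixels, amid what is visible of it).
Readings, each from a call of its own:
- current_clock(): time.
- current_joint_pos(): joint angles.
- current_qvel(): joint speeds.
- current_joint_torque(): joint torques, N m.
- current_position(): TCP position.
- current_orientation(): TCP orientation.
- current_force(): force on the tool from outside, world axes, zero at the start.
- current_torque(): the same for the moment, N m.
- current_finger_gap(): finger opening in m.
- current_grip_force(): force on a finger pad.
Only numpy, scipy, OpenCV 4.12 (cv2) and the standard library are available. Lean on these libraries where they do the work, as an engineer would, in place of code of your own. Each camera call takes 0.05 s, during which the arm holds its last target. There are 200 camera calls.

## Working session

There is one attempt and no reset: what is moved stays moved. The work goes in short steps, each a Python script; the robot and the scene stay as the last script left them, time stands still between calls to the robot, and variables do not carry over. Pictures are saved under pics/ and viewed, at most 10 in all, crops included, and the job is handed in when it is done.

```bash
mkdir -p pics; ls; cat > h.py <<'E'
import numpy as np, cv2
from bench import *
def world(c, uv, d=None):
    K,R,t=c["intrinsics"],c["R"],c["t"]; u,v=uv
    if d is None: d=c["range_z"][int(round(v)),int(round(u))]
    return R.T@(np.array([(u-K[0,2])/K[0,0]*d,(v-K[1,2])/K[1,1]*d,d])-t)
def cloud(c, mask):
    K,R,t=c["intrinsics"],c["R"],c["t"]
    v,u=np.nonzero(mask&(c["range_z"]>0)); d=c["range_z"][v,u]
    return (np.c_[(u-K[0,2])/K[0,0]*d,(v-K[1,2])/K[1,1]*d,d]-t)@R
E
python3 - <<'E'
from h import *
for n in ("scene","top"):
    c=capture(n); cv2.imwrite(f"pics/{n}0.png",c["image"])
    print(n,c["intrinsics"][0,0],-c["R"].T@c["t"])
    for q in ("block","long_block","ink_jar","brush_cup","jig","flipper","bar","catch","pocket","knob","nest","hinge"):
        for s in spot_in(n,q)[:4]: print(q,np.round(s["xy"],1),round(s["conf"],2),np.round(world(c,s["xy"]),4))
E
```

```text
pics
scene 580.954071841315 [ 1.39091882 -0.09299263  1.22203183]
block [302.6 204. ] 0.97 [ 0.3613 -0.0453  0.0234]
block [260.9 232.4] 0.91 [ 0.4491 -0.1604  0.0218]
block [215.4 240.1] 0.55 [ 0.4656 -0.2781  0.0224]
long_block [379.3 227.5] 0.76 [0.4573 0.151  0.022 ]
long_block [329.5 295.6] 0.18 [ 0.6859 -0.0034  0.0712]
ink_jar [486.6 282.7] 0.71 [0.6838 0.3664 0.0776]
ink_jar [328.4 294.6] 0.55 [ 0.6835 -0.0058  0.0721]
ink_jar [262.6 232.3] 0.25 [ 0.4529 -0.1557  0.0267]
jig [329.8 296.3] 0.98 [ 0.6872 -0.0028  0.0702]
flipper [347.6 280. ] 0.92 [0.6433 0.0438 0.0664]
bar [351.6 284. ] 0.61 [0.6522 0.0525 0.0617]
catch [351.4 278.6] 0.6 [0.6377 0.0537 0.0627]
catch [327.6 294.3] 0.23 [ 0.6799 -0.0072  0.0677]
pocket [352.1 280.5] 0.65 [0.6435 0.0547 0.0632]
pocket [262.9 230.5] 0.45 [ 0.4462 -0.1548  0.0256]
nest [328.9 295.3] 0.76 [ 0.6839 -0.0046  0.0695]
nest [351.5 278.9] 0.23 [0.6392 0.0537 0.0637]
hinge [350.4 278. ] 0.56 [0.6361 0.0515 0.0631]
top 505.5995950717225 [0.34156531 0.00461035 1.32999771]
block [421.6 253.4] 0.77 [ 0.4498 -0.2879  0.0207]
block [330.7 294.6] 0.56 [ 0.3459 -0.0492  0.0155]
block [372.  256.1] 0.55 [ 0.4442 -0.1582  0.0193]
block [456.8 169.5] 0.36 [ 0.6767 -0.3945  0.0062]
long_block [253.9 255.5] 0.98 [0.4491 0.1488 0.0182]
ink_jar [160.8 177.2] 0.79 [0.6431 0.3752 0.0813]
brush_cup [458.1 174.2] 0.96 [ 0.6642 -0.398   0.0043]
jig [312.5 178.9] 0.87 [ 0.6396 -0.005   0.066 ]
flipper [294.  176.4] 0.84 [0.6476 0.0423 0.0612]
bar [290.1 179.1] 0.94 [0.6411 0.0524 0.0592]
bar [456.8 170.7] 0.5 [ 0.673  -0.3939  0.0078]
catch [289.  180.9] 0.69 [0.636  0.0552 0.0608]
catch [310.8 179.2] 0.62 [ 6.402e-01 -6.000e-04  6.000e-02]
pocket [289.5 180.1] 0.57 [0.6388 0.054  0.058 ]
knob [369.6 259.7] 0.3 [ 0.4348 -0.1515  0.0206]
nest [311.1 181.8] 0.74 [ 0.6328 -0.0013  0.0627]
hinge [291.3 182. ] 0.78 [0.6339 0.0494 0.0572]
hinge [163.2 174.9] 0.61 [0.6505 0.3713 0.0749]
```

View pics/scene0.png

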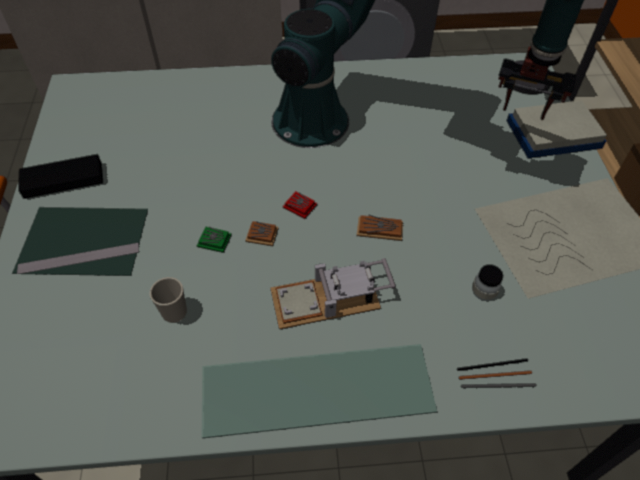

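View pics/top0.png

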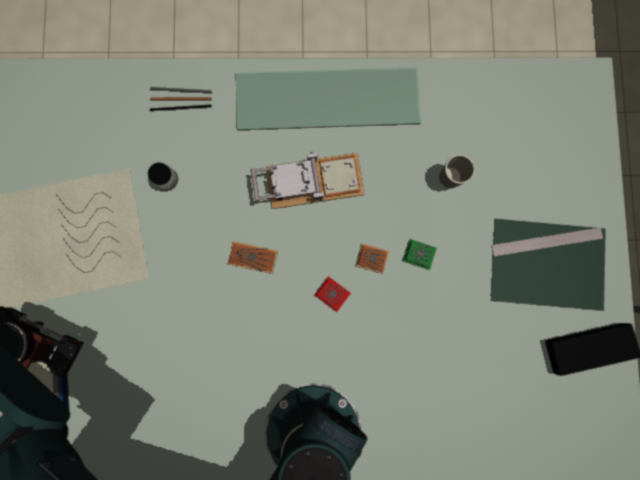

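The scene shows the block at about (262,232), with the red and green look-alikes beside it. In the top view the block is at (372,258), the jig runs from (250,185) to (365,175) with the flipper open towards the left (+y world), and the nest is on the right. I'll go in close with the wrist camera.

```bash
cat >> h.py <<'E'
from scipy.spatial.transform import Rotation as Ro
def down(yaw): # tool y (closing line) along world direction yaw (mod pi), z down
    y=np.array([np.cos(yaw),np.sin(yaw),0]); z=np.array([0,0,-1.]); x=np.cross(y,z)
    return Ro.from_matrix(np.c_[x,y,z]).as_quat()
def fcloud(c, mask=None):
    K,R,t=c["intrinsics"],c["R"],c["t"]; Z=c["range_z"]
    m=Z>0 if mask is None else mask&(Z>0)
    v,u=np.nonzero(m); a=(u-K[0,2])/K[0,0]; b=(v-K[1,2])/K[1,1]; r=np.hypot(a,b)+1e-9
    k=np.tan(r)/r; d=Z[v,u]; ok=r<1.2
    return ((np.c_[a*k*d,b*k*d,d]-t)@R)[ok], np.c_[u,v][ok]
def best(q):
    """of the two equivalent yaws pick the one nearer present joint 6"""
E
sed -i '/^def best/,$d' h.py
python3 - <<'E'
from h import *
c=capture("top")
for s in silhouettes("top","block"):
    P=cloud(c,s["region"]); P=P[(P[:,2]>0.012)&(P[:,2]<.04)]
    if len(P)<20: continue
    (x,y),wh,a=cv2.minAreaRect((P[:,:2]*1000).astype(np.float32)); print("block",s["conf"],x,y,wh,a,np.median(P[:,2]))
s=silhouettes("top","flipper")[0]
P=cloud(c,s["region"]); P=P[(P[:,2]>0.045)&(P[:,2]<.1)]
print("flip",cv2.minAreaRect((P[:,:2]*1000).astype(np.float32)))
s=silhouettes("top","jig")[0]
P=cloud(c,s["region"]); P=P[(P[:,2]<0.03)&(P[:,2]>.004)]
print("board",cv2.minAreaRect((P[:,:2]*1000).astype(np.float32)))
yaw=0.17
for p in ([.44,-.157,.26],):
    for w in (yaw,yaw+np.pi):
        print(inverse_kinematics(p,down(w)))
E
```

```text
block 0.83 347.77288818359375 -52.77980041503906 (66.5440444946289, 53.81938171386719) 54.100887298583984 0.020108495533339852
block 0.68 449.28228759765625 -283.640380859375 (69.8975830078125, 57.83805847167969) 67.82197570800781 0.019852841299237985
block 0.67 437.9654235839844 -158.75857543945312 (66.67398071289062, 57.62580871582031) 74.54994201660156 0.02008537629564803
block 0.15 444.62469482421875 153.19662475585938 (114.81475830078125, 60.448238372802734) 79.46862030029297 0.019899878301880454
flip ((634.9435424804688, 64.75138854980469), (92.26457977294922, 167.21719360351562), 9.04354190826416)
board ((657.8890991210938, 3.2907562255859375), (137.22271728515625, 278.62646484375), 8.547992706298828)
[-4.90759309e-01  1.28758281e-01  1.73123890e+00 -4.44089210e-16
  1.28159547e+00 -6.60759309e-01]
[-4.90759309e-01  1.28758281e-01  1.73123890e+00 -4.44089210e-16
  1.28159547e+00  2.48083334e+00]
```

```bash
python3 - <<'E'
from h import *
for i,(p,w) in enumerate((([.46,-.157,.24],-.27),([.60,.0,.30],.15))):
    move_ptp(p,down(w)); c=capture("wrist")
    cv2.imwrite(f"pics/w{i}.png",c["image"]); np.savez(f"w{i}.npz",**c)
    print(current_clock(),"cam",-c["R"].T@c["t"],c["R"][2])
    for q in (("block",) if i==0 else ("flipper","bar","catch","pocket","nest","hinge")):
        for k,s in enumerate(silhouettes("wrist",q)[:3]):
            P,_=fcloud(c,s["region"]); print(q,round(s["conf"],2),np.round(s["xy"]),np.round(np.median(P,0),4) if len(P) else None)
            np.save(f"m_{i}_{q}_{k}.npy",s["region"])
E
```

```text
4.1083 cam [ 0.48067896 -0.08051936  0.40141508] [-0.07590697 -0.27498435 -0.95844757]
block 0.84 [196. 142.] [ 0.3529 -0.0548  0.0198]
block 0.69 [302. 210.] [ 0.4411 -0.1568  0.0198]
block 0.67 [337. 308.] [ 0.4509 -0.2775  0.0196]
5.0833 cam [0.58715358 0.07737886 0.46069218] [ 0.0409082  -0.28309538 -0.95821893]
flipper 0.55 [360. 161.] [0.6403 0.0528 0.062 ]
bar 0.85 [366. 160.] [0.6397 0.0523 0.062 ]
catch 0.66 [364. 162.] [0.6396 0.0517 0.062 ]
pocket 0.74 [362. 160.] [0.6396 0.0518 0.062 ]
nest 0.88 [354. 198.] [0.6426 0.0128 0.0603]
hinge 0.74 [364. 163.] [0.6398 0.0528 0.062 ]
```

```bash
python3 -c "
import cv2,numpy as np
a=cv2.imread('pics/w0.png');b=cv2.imread('pics/w1.png')
cv2.imwrite('pics/w01.png',cv2.resize(np.vstack([a,b]),(400*1,600))) if 0 else cv2.imwrite('pics/wr1.png',b)"
```

```text
(no output)
```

View pics/w0.png

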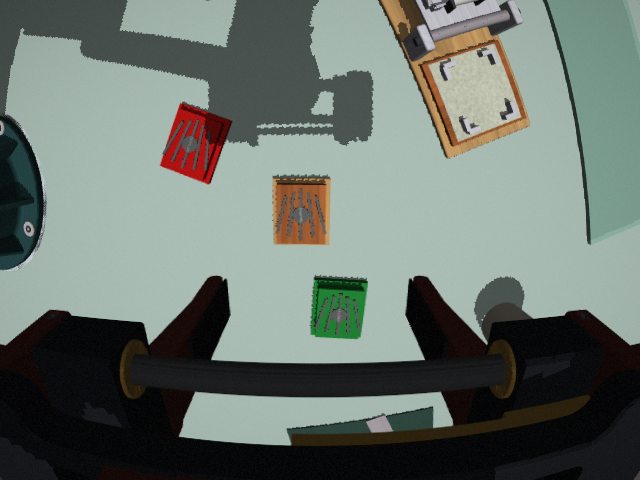

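View pics/w1.png

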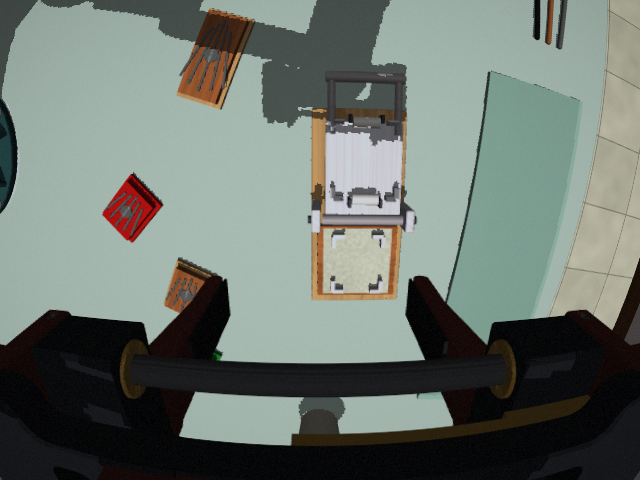

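The first view shows the block at (302,210) between red and green, with its carved face up. The second shows the jig with the bar at (366,75), the pocket at (362,160), catches at (366,120) and (364,200), posts at (315,220) and (408,218), and the nest at (360,262). Now the fits.

```bash
python3 - <<'E'
from h import *
rect=lambda P:[np.round(v,1) for v in cv2.minAreaRect((P[:,:2]*1000).astype(np.float32))]
c0=dict(np.load("w0.npz")); 
P,_=fcloud(c0); A=P[np.hypot(P[:,0]-.441,P[:,1]+.157)<.055]
print("pad",rect(A[(A[:,2]>.017)&(A[:,2]<.026)]),"all",rect(A[(A[:,2]>.005)&(A[:,2]<.026)]), np.percentile(A[:,2],[2,98]))
c=dict(np.load("w1.npz")); P,uv=fcloud(c)
Q=P[(np.abs(P[:,0]-.64)<.2)&(np.abs(P[:,1]-.02)<.24)&(uv[:,1]<320)]
print("board",rect(Q[(Q[:,2]>.006)&(Q[:,2]<.014)]))
print("card",rect(Q[(Q[:,2]>.0155)&(Q[:,2]<.0195)]))
yaw=np.deg2rad(8.8); ex=np.array([np.cos(yaw),np.sin(yaw)]); ey=np.array([-ex[1],ex[0]])
u=np.c_[Q[:,:2]@ex,Q[:,:2]@ey]*1000; z=Q[:,2]*1000
x0=.652*1000; # print coarse
S=(z>50)
print("high extents u",np.percentile(u[S],[.5,50,99.5],axis=0).round(1))
# heightmap
o=np.array([np.median(u[S,0]),u[S,1].min()-100]); H=np.zeros((420,220),np.float32)
ix=np.round(u-o+[110,20]).astype(int)
ok=(ix>=0).all(1)&(ix[:,0]<220)&(ix[:,1]<420); np.maximum.at(H,(ix[ok,1],ix[ok,0]),z[ok])
print("o",o); np.savez("H.npz",H=H,o=o)
I=cv2.resize(cv2.applyColorMap(np.clip(H*3,0,255).astype(np.uint8),cv2.COLORMAP_JET),None,fx=1.9,fy=1.9,interpolation=0)
I=cv2.rotate(I,cv2.ROTATE_90_CLOCKWISE); cv2.imwrite("pics/H.png",I); print(I.shape)
E
```

```text
pad [array([ 440.1, -160.2]), array([64.6, 54.4]), np.float64(73.9)] all [array([ 439.7, -160.4]), array([74.2, 62.6]), np.float64(73.8)] [-0.00112938  0.36271381]
board [array([640. ,  34.2]), array([356.6, 406.8]), np.float64(88.9)]
card [array([577.1,  17.7]), array([387.1, 274.2]), np.float64(90.0)]
high extents u [[ 513.7 -119.8]
 [ 635.7  -68.1]
 [ 694.9   49.8]]
o [ 635.68654091 -223.84185416]
(418, 798, 3)
```

View pics/H.png

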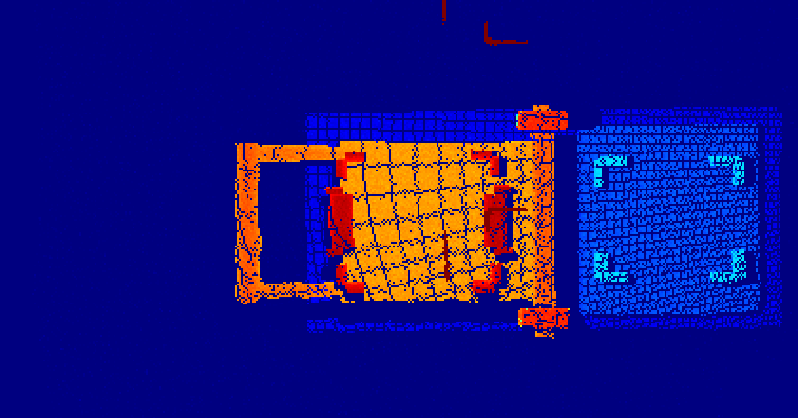

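The height map is clean: bar at column 247, catches at 340 and 497, posts at (543,120) and (543,318), nest corners at 595–745. Next I'll fit the jig pose from those.

```bash
python3 - <<'E'
from h import *
from scipy.optimize import least_squares
c=dict(np.load("w1.npz")); P,uv=fcloud(c)
yaw=np.deg2rad(8.8); d=np.load("H.npz"); o=d["o"]
ex=np.array([np.cos(yaw),np.sin(yaw)]); ey=np.array([-ex[1],ex[0]])
B=np.c_[ex,ey]; u=P[:,:2]@B*1000-o+[110,20]; z=P[:,2]*1000   # u = H (col,row)
def box(a,b,c_,d_,z0,z1): return (u[:,0]>a)&(u[:,0]<b)&(u[:,1]>c_)&(u[:,1]<d_)&(z>z0)&(z<z1)
# picture (col X,row Y): H col=Y/1.9, H row=420-X/1.9
reg=lambda X0,X1,Y0,Y1,z0,z1: box(Y0/1.9,Y1/1.9,420-X1/1.9,420-X0/1.9,z0,z1)
F={}
mid=lambda v:(np.percentile(v,1)+np.percentile(v,99))/2
for n,m in dict(bar=reg(225,270,130,315,55,75),post1=reg(510,575,108,133,66,80),post2=reg(510,575,305,330,66,80),
   nest=reg(585,755,145,290,24,36),catch1=reg(320,356,180,265,75,90),catch2=reg(480,516,180,265,75,90),shaft=reg(530,556,140,300,60,75),plate=reg(360,480,135,310,55,65)).items():
    q=u[m]; F[n]=np.array([mid(q[:,0]),mid(q[:,1])]); s=np.ptp(q,axis=0)
    l=np.polyfit(q[:,0],q[:,1],1)[0] if n in("bar","shaft") else None
    r=cv2.minAreaRect(q.astype(np.float32))
    print(n,len(q),F[n].round(1),"size",s.round(1),"z95",np.percentile(z[m],95).round(1),"slope",l,"rect",np.round(r[0],1),np.round(r[1],1),round(r[2],1))
E
```

```text
bar 941 [116.2 286.8] size [84.  17.4] z95 68.1 slope -0.002255227273274166 rect [116.9 286.6] [17.3 84. ] 89.9
post1 216 [ 62.6 133.7] size [ 9.9 26. ] z95 72.5 slope None rect [ 62.1 133.5] [26.   9.8] 89.7
post2 226 [166.9 133.2] size [11.2 25.8] z95 72.5 slope None rect [167.1 133.4] [25.8 11.2] 89.0
nest 414 [114.4  66.9] size [66.2 79.9] z95 30.5 slope None rect [114.6  66.5] [65.8 80.2] 0.4
catch1 372 [118.7 240.2] size [40.7 14. ] z95 81.1 slope None rect [118.9 240.3] [13.8 40.8] 89.7
catch2 363 [118.3 157.3] size [42.7 13.7] z95 80.7 slope None rect [118.1 157.3] [13.7 42.7] 89.7
shaft 925 [115.7 134.5] size [83.2 13.3] z95 68.0 slope -0.002291401579816706 rect [116.2 134.4] [83.2 13.3] 0.0
plate 4340 [115.6 198.8] size [84.3 63.1] z95 62.7 slope None rect [115.9 198.6] [83.9 63.2] 0.8
```

```bash
cat >> h.py <<'E'
_y=np.deg2rad(8.8); _B=np.array([[np.cos(_y),-np.sin(_y)],[np.sin(_y),np.cos(_y)]])
_o=np.array([635.68654091,-223.84185416])
pt=lambda col,row: _B@((np.array([col,row])-[110,20]+_o)/1000)
YAW=np.deg2rad(8.5)
POCKET,NEST,BAR,HINGE=pt(115.6,199.2),pt(114.6,66.8),pt(116.2,288.7),pt(115.0,133.0)
EY=np.array([-np.sin(YAW),np.cos(YAW)])
BLOCK=np.array([.4398,-.1604]); BYAW=np.deg2rad(-16.1)
def P3(xy,z): return [*xy,z]
def st(m=""): print(m,round(current_clock(),2),"p",np.round(current_position(),4),"F",np.round(current_force(),1),"gap",round(current_finger_gap(),4))
E
python3 - <<'E'
from h import *
print(POCKET,NEST,BAR,HINGE)
move_gripper(.088)
move_ptp(P3(BLOCK,.08),down(BYAW)); 
print(servo_line(P3(BLOCK,.010),rate=.08,contact_N=6)); st("at")
move_gripper(.045); st("grip"); print(current_grip_force())
servo_line(P3(BLOCK,.15),rate=.15); st("lift")
move_ptp(P3(POCKET,.15),down(YAW)); st("over")
c=capture("wrist"); cv2.imwrite("pics/over.png",c["image"]); np.savez("over.npz",**c)
E
```

```text
[0.64056713 0.05399141] [ 0.65983423 -0.07700301] [0.62746784 0.14252964] [ 0.65010186 -0.0115211 ]
False
at 7.83 p [ 0.4401 -0.1606  0.0103] F [-0.8 -0.6  0.5] gap 0.0879
grip 8.47 p [ 0.44   -0.1605  0.0101] F [-0.6 -0.3  2.3] gap 0.0517
30.00029593706131
lift 9.56 p [ 0.439  -0.16    0.1492] F [ 1.1  0.1 -2.6] gap 0.0517
over 10.68 p [0.6395 0.0529 0.1495] F [-0.1 -0.8 -2.1] gap 0.0516
```

View pics/over.png

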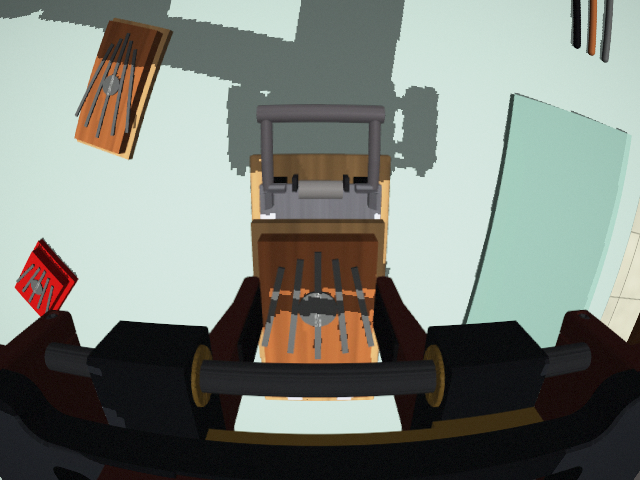

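The block is held squarely: pad at (318,300), bar at (320,113), bar-end catch at (320,187). I'll measure the block relative to the flipper from this view.

```bash
python3 - <<'E'
from h import *
st()
c=dict(np.load("over.npz")); P,uv=fcloud(c)
ex=np.array([EY[1],-EY[0]])
q=(P[:,:2]-POCKET)@np.c_[ex,EY]*1000; z=P[:,2]*1000
def s(n,m):
    r=cv2.minAreaRect(q[m].astype(np.float32)); e=np.percentile(q[m],[1,99],axis=0)
    print(n,m.sum(),np.round(r[0],1),np.round(r[1],1),round(r[2],1),"ext",e.round(1).tolist(),"z",np.percentile(z[m],[5,95]).round(1))
N=np.abs(q).max(1)<130
s("backing",N&(z>138)&(z<150)&(uv[:,1]<265)&(np.abs(q[:,0])<45))
s("pad",N&(z>157)&(z<170)&(uv[:,1]<345)&(np.abs(q[:,0])<27)&(np.abs(q[:,1])<45))
s("barTop",N&(z>64)&(z<72)&(q[:,1]>80)&(q[:,1]<100))
s("catch",N&(z>72)&(z<86)&(q[:,1]>30)&(q[:,1]<55))
s("plate",N&(z>58)&(z<64)&(q[:,1]>30)&(q[:,1]<50))
E
```

```text
10.73 p [0.6395 0.0525 0.1497] F [-0.6 -0.2 -2.4] gap 0.0516
backing 2527 [-1.6 26.3] [21.  61.9] 89.8 ext [[-32.2, 16.8], [29.0, 36.5]] z [140.2 148.1]
pad 12057 [0.  5.1] [54.  53.1] 0.0 ext [[-26.5, -20.0], [24.4, 31.2]] z [158.2 161.3]
barTop 2088 [ 0.1 87.7] [83.8 14.5] 0.0 ext [[-40.8, 81.2], [41.0, 94.8]] z [64.4 68. ]
catch 1476 [ 0.3 39.6] [19.1 75. ] 90.0 ext [[-36.4, 30.5], [37.0, 48.2]] z [73.7 80.7]
plate 1027 [-0.1 40. ] [84.4 19.9] 0.0 ext [[-41.6, 30.1], [41.7, 49.5]] z [60.2 63.5]
```

```bash
python3 - <<'E'
from h import *
ex=np.array([EY[1],-EY[0]]); T=POCKET+.0014*ex
rel=lambda: np.round((np.array(current_position())[:2]-POCKET)@np.c_[ex,EY]*1000,1)
servo_line(P3(T,.120),rate=.06); st("a"); print(rel())
print(servo_line(P3(T,.093),rate=.05,contact_N=5)); st("b"); print(rel())
print(servo_line(P3(T,.082),rate=.03,contact_N=8)); st("c"); print(rel())
print(servo_line(P3(T,.070),rate=.03,contact_N=30)); st("d"); print(rel())
sleep(.2); st("e"); print(current_grip_force())
E
```

```text
a 11.38 p [0.6419 0.0542 0.1197] F [ 0.   0.3 -2.4] gap 0.0515
[1.3 0. ]
False
b 12.07 p [0.642  0.0542 0.0929] F [-1.   0.5 -2.1] gap 0.0519
[ 1.4 -0. ]
True
c 12.44 p [0.6423 0.054  0.0834] F [ 0.2  0.4 -1.3] gap 0.0517
[ 1.7 -0.2]
True
d 12.88 p [0.6418 0.054  0.0719] F [-0.7  0.2  5.8] gap 0.0516
[ 1.2 -0.1]
e 13.07 p [0.6418 0.054  0.0719] F [-0.9 -0.4  6. ] gap 0.0515
30.00070720911026
```

```bash
python3 - <<'E'
from h import *
p=np.array(current_position())
print(servo_line([*p[:2],p[2]-.003],rate=.02,contact_N=18)); st("press")
move_gripper(.075); st("rel")
# press on ledges with half-open fingers not needed; check
servo_line([*POCKET,.16],rate=.15)
move_ptp(P3(POCKET-.03*EY,.22),down(YAW)); c=capture("wrist"); cv2.imwrite("pics/home.png",c["image"]); np.savez("home.npz",**c)
P,uv=fcloud(c); ex=np.array([EY[1],-EY[0]])
q=(P[:,:2]-POCKET)@np.c_[ex,EY]*1000; z=P[:,2]*1000
m=(np.abs(q[:,0])<22)&(np.abs(q[:,1])<27)&(z<110)
A=np.c_[q[m],np.ones(m.sum())]; k=np.linalg.lstsq(A,z[m],rcond=None)[0]
print("face plane (expect 84, tilt 0)",k.round(4),np.median(z[m]))
m=(np.abs(q[:,0])>33)&(np.abs(q[:,0])<40)&(np.abs(q[:,1])<15)&(z>50)&(z<70); print("plate",np.median(z[m]))
m=(np.abs(q[:,0])<40)&(np.abs(q[:,1])<45)&(z>80)&(z<92); print(cv2.minAreaRect(q[m].astype(np.float32)))
m=(z>64)&(z<72)&(q[:,1]>80)&(q[:,1]<100)&(np.abs(q[:,0])<30); print("bar",m.sum(),np.percentile(q[m],[1,50,99],axis=0))
m=(z>66.8)&(z<72)&(q[:,1]>80)&(q[:,1]<100)&(np.abs(q[:,0])<30); print("bartop",m.sum(),np.median(q[m],axis=0))
E
```

```text
True
press 13.28 p [0.6418 0.054  0.0719] F [-0.6 -0.   5.3] gap 0.0518
rel 13.85 p [0.641  0.0539 0.0714] F [-0.2  0.3 -0. ] gap 0.0747
face plane (expect 84, tilt 0) [5.00000e-04 4.20000e-03 8.23391e+01] 82.26202293625897
plate 61.41647690196058
((-0.033733367919921875, -0.2254180908203125), (89.52607727050781, 73.57151794433594), 89.96910095214844)
bar 863 [[-29.31546616  84.48173737]
 [ -0.24221528  89.40161349]
 [ 29.59779505  95.13175746]]
bartop 334 [-0.24556751 89.45048848]
```

View pics/home.png

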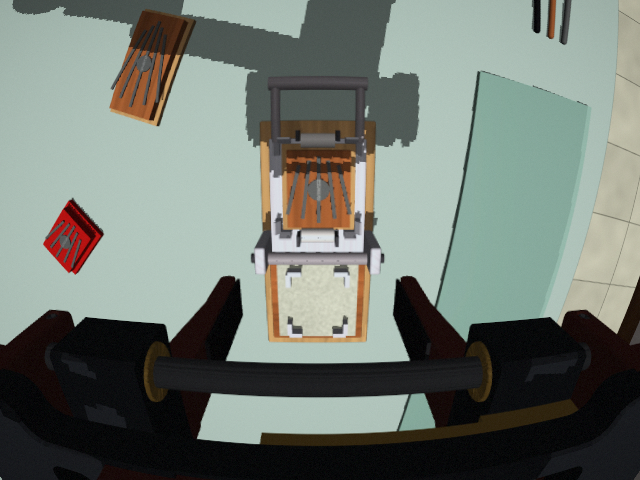

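The block is home at (318,190): level, with both catches over its ledges. The bar is at (319,82). Next I'll check the arc and swing the plate.

```bash
cat >> h.py <<'E'
HG=POCKET-.0662*EY
def arc(th): return [*(HG+.156*np.cos(th)*EY), .062+.156*np.sin(th)-.019]
E
python3 - <<'E'
from h import *
for w in (YAW+np.pi/2,YAW-np.pi/2):
    print([None if (k:=inverse_kinematics(arc(t),down(w))) is None else k.round(2).tolist() for t in (0,.8,1.57,2.4,np.pi)])
E
```

```text
[[0.12, 0.61, 1.58, -0.0, 0.95, -1.6], [0.04, 0.48, 1.49, -0.0, 1.17, -1.68], [-0.12, 0.45, 1.42, -0.0, 1.27, -1.84], [-0.29, 0.54, 1.41, -0.0, 1.2, -2.01], [-0.34, 0.67, 1.45, -0.0, 1.02, -2.06]]
[[0.12, 0.61, 1.58, -0.0, 0.95, 1.54], [0.04, 0.48, 1.49, -0.0, 1.17, 1.47], [-0.12, 0.45, 1.42, -0.0, 1.27, 1.3], [-0.29, 0.54, 1.41, -0.0, 1.2, 1.14], [-0.34, 0.67, 1.45, -0.0, 1.02, 1.08]]
```

```bash
python3 - <<'E'
from h import *
q=down(YAW-np.pi/2); a=arc(0)
move_ptp([a[0],a[1],.14],q); move_gripper(.04)
print(servo_line(a,rate=.08,contact_N=8)); st("at bar")
if abs(current_position()[2]-a[2])<.004:
    move_gripper(.0); st("grip")
    for t in np.linspace(0,np.pi/2,10)[1:]:
        servo_line(arc(t),rate=.08); 
        f=np.array(current_force()); st(f"{np.degrees(t):.0f}")
        if np.linalg.norm(f)>35 or current_finger_gap()<.008: print("stop"); break
E
```

```text
False
at bar 18.65 p [0.6278 0.1429 0.0436] F [-0.4  0.2  0.6] gap 0.0401
grip 19.22 p [0.6275 0.1423 0.0431] F [ 1.2 -2.5  1.1] gap 0.0109
10 19.71 p [0.6277 0.1401 0.0705] F [ 1.6 -3.  -4.6] gap 0.0109
20 20.2 p [0.6287 0.1335 0.0969] F [ 1.3 -0.4 -4.4] gap 0.0114
30 20.69 p [0.6302 0.1231 0.1214] F [-0.9  5.3 -0.9] gap 0.0112
40 21.18 p [0.6323 0.1088 0.1439] F [-1.2  8.4  2.6] gap 0.0113
50 21.68 p [0.635  0.0909 0.164 ] F [-4.9 11.2  9.1] gap 0.0113
60 22.17 p [0.6384 0.069  0.1806] F [-6.8 12.  14.8] gap 0.0109
70 22.66 p [0.6422 0.043  0.1924] F [-6.8  7.7 17.8] gap 0.0113
80 23.15 p [0.6462 0.0155 0.1991] F [-5.4  3.2 14.7] gap 0.0115
90 23.64 p [ 0.6503 -0.0123  0.2006] F [-3.9  1.9  9. ] gap 0.0109
```

```bash
python3 - <<'E'
from h import *
for t in np.linspace(np.pi/2,np.pi,10)[1:]:
    a=arc(t); a[2]+=.0015*np.sin(t)
    servo_line(a,rate=.08); f=np.array(current_force()); st(f"{np.degrees(t):.0f}")
    if np.linalg.norm(f)>35 or current_finger_gap()<.008: print("stop"); break
E
```

```text
100 24.13 p [ 0.6541 -0.0391  0.1983] F [-3.6 -0.5  5.1] gap 0.0114
110 24.62 p [ 0.6578 -0.0645  0.1905] F [-1.9 -0.8  1.4] gap 0.0115
120 25.12 p [ 0.6613 -0.0887  0.1787] F [-2.5 -1.  -2.4] gap 0.0114
130 25.61 p [ 0.6646 -0.1104  0.1633] F [-4.2 -0.2 -1.4] gap 0.0112
140 26.1 p [ 0.6676 -0.1293  0.1444] F [-5.3 -1.1 -1.5] gap 0.0112
150 26.59 p [ 0.6699 -0.1447  0.1221] F [-6.1 -1.1 -1. ] gap 0.0111
160 27.08 p [ 0.6716 -0.1561  0.0973] F [-6.6 -1.6 -1.3] gap 0.0112
170 27.57 p [ 0.6727 -0.1634  0.0709] F [-6.8 -2.7 -1.5] gap 0.0112
180 28.07 p [ 0.6731 -0.1662  0.0435] F [-6.5 -4.9 -1.6] gap 0.011
```

```bash
python3 - <<'E'
from h import *
p=np.array(current_position())
print(servo_line([p[0],p[1],p[2]-.004],rate=.02,contact_N=5)); st("down")
move_gripper(.04); st("open")
servo_line([p[0],p[1],.15],rate=.15)
move_gripper(.0)
N=HG-.066*EY
move_ptp([*N,.25],down(YAW)); sleep(.2)
c=capture("wrist"); cv2.imwrite("pics/over2.png",c["image"])
P,uv=fcloud(c); ex=np.array([EY[1],-EY[0]])
q=(P[:,:2]-N)@np.c_[ex,EY]*1000; z=P[:,2]*1000
m=(np.abs(q)<40).all(1)&(z>84)&(z<97); r=cv2.minAreaRect(q[m].astype(np.float32)); print("knob",m.sum(),r,np.median(z[m]))
m=(np.abs(q[:,0])<38)&(np.abs(q[:,1])<40)&(z>55)&(z<75); k=np.linalg.lstsq(np.c_[q[m],np.ones(m.sum())],z[m],rcond=None)[0]; print("plate back (68)",k)
m=(z>62)&(z<72)&(np.abs(q[:,1]+90)<12)&(np.abs(q[:,0])<30); print("bar",np.median(q[m],axis=0),np.percentile(z[m],95))
st()
E
```

```text
False
down 28.39 p [ 0.6731 -0.1663  0.0403] F [-6.  -3.9 -2.5] gap 0.0111
open 29.03 p [ 0.6733 -0.1662  0.0395] F [ 0.5  0.5 -0.3] gap 0.0401
knob 1102 ((-0.5738973617553711, 0.4608612060546875), (33.04850769042969, 32.88410186767578), 40.810367584228516) 89.72981027994209
plate back (68) [ 3.47503728e-04 -8.07661017e-04  6.73302659e+01]
bar [ 23.34719311 -88.16287794] 67.53365240998458
 32.21 p [ 0.66   -0.077   0.2496] F [ 0.7 -0.4 -0.1] gap 0.0005
```

View pics/over2.png

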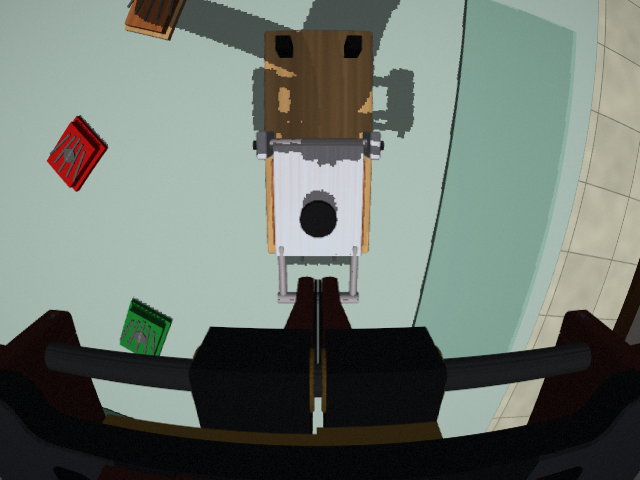

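The plate lies flat and swung over, with the knob at (318,218) directly under the tool. Now the push.

```bash
python3 - <<'E'
from h import *
N=HG-.066*EY
servo_line([*N,.098],rate=.12)
st("pre")
for z in (.0905,.0885,.0865,.0845,.0825,.0805,.079,.0775,.0765):
    h=servo_line([*N,z],rate=.02,contact_N=20); st(f"{z} {h}")
    if h and current_position()[2]<.0785: break
sleep(.3); st("held")
servo_line([*N,.12],rate=.06)
sleep(.3)
move_ptp([*(N+np.array([-.12,.0])),.30],down(YAW)); c=capture("wrist"); cv2.imwrite("pics/after.png",c["image"]); np.savez("after.npz",**c)
c2=capture("scene"); K=c2["image"][240:350,240:420]; cv2.imwrite("pics/scene2.png",cv2.resize(K,None,fx=4,fy=4,interpolation=cv2.INTER_CUBIC))
P,uv=fcloud(c); ex=np.array([EY[1],-EY[0]])
q=(P[:,:2]-N)@np.c_[ex,EY]*1000; z=P[:,2]*1000
m=(np.abs(q)<12).all(1)&(z>75)&(z<97); print("knob z",np.median(z[m]))
m=(np.abs(q[:,0])<38)&(np.abs(q[:,1])<40)&(z>55)&(z<75); print("plate",np.median(z[m]))
st()
E
```

```text
pre 33.62 p [ 0.6608 -0.0769  0.0989] F [ 0.4 -0.  -0. ] gap 0.0004
0.0905 False 34.15 p [ 0.6601 -0.0768  0.0905] F [-0.2  0.7 -0.1] gap 0.0004
0.0885 False 34.4 p [ 0.6602 -0.0768  0.0887] F [ 0.1 -0.4  2.9] gap 0.0003
0.0865 False 34.65 p [ 0.6601 -0.0768  0.0864] F [0.1 0.5 1.9] gap -0.0001
0.0845 False 34.9 p [ 0.6601 -0.0768  0.0842] F [-0.2 -0.   1.3] gap 0.0007
0.0825 False 35.15 p [ 0.6601 -0.0767  0.0823] F [1.  1.3 2. ] gap 0.0008
0.0805 False 35.4 p [ 0.6601 -0.0768  0.0804] F [0.3 0.1 1.5] gap 0.0004
0.079 False 35.65 p [ 0.6601 -0.0768  0.0789] F [ 0.7 -0.9  1.5] gap 0.0006
0.0775 False 35.9 p [ 0.6602 -0.0768  0.0779] F [-1.9  0.3  4.8] gap 0.0001
0.0765 False 36.15 p [ 0.6602 -0.0768  0.0777] F [-3.9  0.1 10.1] gap 0.0004
held 36.45 p [ 0.6603 -0.0768  0.0777] F [-2.7  0.4 11.3] gap 0.0008
knob z 89.80711540114395
plate 67.35840566864715
 38.6 p [ 0.5401 -0.0767  0.2981] F [-1.2 -0.  -0.3] gap 0.0008
```

View pics/scene2.png

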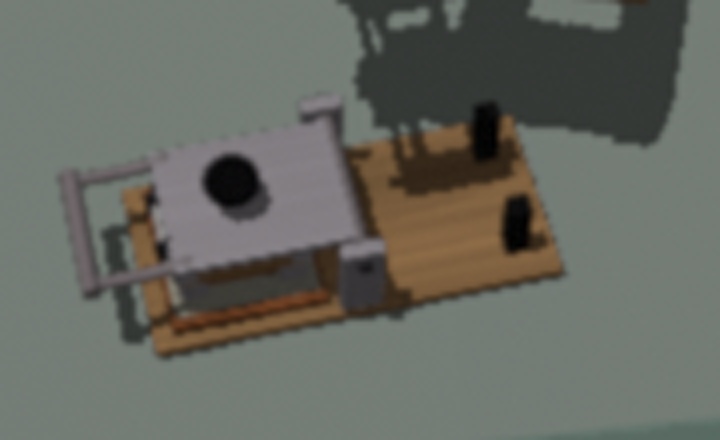

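The scene crop shows the plate closed with the knob back out at (232,180), but the space beneath is unclear. The force reading never showed the click either, so I'll look under the plate from the side.

```bash
python3 - <<'E'
from h import *
for a in (0,10,20,30):
  for X in (.42,.46,.50):
    for Z in (.12,.15,.18):
        A=np.deg2rad(a); z=np.array([np.cos(A),0,-np.sin(A)]); x=np.array([np.sin(A),0,np.cos(A)]); 
        R=Ro.from_matrix(np.c_[x,np.cross(z,x),z]); k=inverse_kinematics([X,-.08,Z],R.as_quat())
        if k is not None: print(a,X,Z,np.round(k,2))
st()
c=capture("scene"); P=cloud(c,np.ones((480,640),bool)); N=HG-.066*EY; ex=np.array([EY[1],-EY[0]])
q=(P[:,:2]-N)@np.c_[ex,EY]*1000; z=P[:,2]*1000
m=(np.abs(q[:,1])<24)&(q[:,0]>15)&(q[:,0]<60)&(z<58)
i=np.argsort(-z[m])[:40]; print(np.c_[q[m],z[m]][i].round(0).tolist())
E
```

```text
38.6 p [ 0.5401 -0.0767  0.2981] F [-1.2 -0.  -0.3] gap 0.0008
[[33.0, 9.0, 46.0], [32.0, -15.0, 45.0], [32.0, -3.0, 45.0], [32.0, 23.0, 44.0], [32.0, 2.0, 43.0], [33.0, -8.0, 43.0], [34.0, -13.0, 43.0], [34.0, 11.0, 42.0], [30.0, -5.0, 42.0], [32.0, -10.0, 42.0], [31.0, -1.0, 42.0], [34.0, 23.0, 42.0], [30.0, 7.0, 41.0], [32.0, -18.0, 41.0], [32.0, 6.0, 41.0], [33.0, -1.0, 41.0], [31.0, -20.0, 41.0], [31.0, -22.0, 41.0], [30.0, -12.0, 40.0], [33.0, 1.0, 40.0], [32.0, -3.0, 40.0], [30.0, 12.0, 40.0], [29.0, 21.0, 40.0], [31.0, 16.0, 40.0], [30.0, 14.0, 40.0], [32.0, -15.0, 40.0], [32.0, 21.0, 40.0], [32.0, 9.0, 39.0], [30.0, 4.0, 39.0], [32.0, -22.0, 39.0], [33.0, -18.0, 39.0], [31.0, 19.0, 39.0], [28.0, 19.0, 38.0], [32.0, -10.0, 38.0], [32.0, -20.0, 38.0], [33.0, 21.0, 38.0], [31.0, 14.0, 37.0], [30.0, -5.0, 37.0], [33.0, -13.0, 37.0], [33.0, 23.0, 37.0]]
```

```bash
python3 - <<'E'
from h import *
N=HG-.066*EY; ex=np.array([EY[1],-EY[0]])
D=[]
for _ in range(3):
    c=capture("scene"); P=cloud(c,np.ones((480,640),bool)); D.append(np.c_[(P[:,:2]-N)@np.c_[ex,EY]*1000,P[:,2]*1000])
D=np.vstack(D); D=D[(np.abs(D[:,1])<32)&(D[:,0]>0)&(D[:,0]<55)&(D[:,2]>10)&(D[:,2]<75)]
for h in range(14,72,4):
    for nm,s in (("hinge",D[:,1]>12),("mid",np.abs(D[:,1])<=12),("bar",D[:,1]<-12)):
        v=D[s&(abs(D[:,2]-h)<2)]; print(h,nm,len(v),np.percentile(v[:,0],[25,50,75]).round(1) if len(v) else "",end=" | ")
    print()
K=c["image"]; uv=c["R"]@np.array([*(N+.03*ex),.035])+c["t"]; uv=(c["intrinsics"]@uv)[:2]/uv[2]; print(uv)
u,v=uv.astype(int); I=cv2.resize(K[v-25:v+25,u-35:u+35],None,fx=10,fy=10,interpolation=cv2.INTER_CUBIC); I=cv2.convertScaleAbs(I,alpha=1.8); cv2.imwrite("pics/gap.png",I)
E
```

```text
14 hinge 55 [45.1 49.4 51.7] | 14 mid 59 [43.1 49.4 51.3] | 14 bar 43 [41.8 50.5 51.9] | 
18 hinge 110 [34.8 40.1 46. ] | 18 mid 160 [32.2 38.4 46.1] | 18 bar 124 [34.6 40.6 47.2] | 
22 hinge 92 [33.9 39.  46.9] | 22 mid 118 [30.3 38.4 44. ] | 22 bar 89 [34.  40.2 46.5] | 
26 hinge 22 [31.6 33.3 36.5] | 26 mid 16 [28.1 30.1 36.5] | 26 bar 26 [31.2 33.5 36.4] | 
30 hinge 11 [30.5 33.  34.6] | 30 mid 4 [29.6 30.2 30.8] | 30 bar 10 [31.3 32.7 33.8] | 
34 hinge 20 [30.9 31.8 34. ] | 34 mid 12 [30.6 31.2 31.9] | 34 bar 21 [30.8 32.  33.5] | 
38 hinge 22 [29.8 31.6 32.6] | 38 mid 44 [29.5 31.1 32.3] | 38 bar 20 [31.5 32.  32.7] | 
42 hinge 18 [30.9 31.7 32.6] | 42 mid 23 [30.9 31.9 32.5] | 42 bar 22 [30.5 31.5 32.7] | 
46 hinge 8 [33.4 34.4 36.4] | 46 mid 1 [32.6 32.6 32.6] | 46 bar 9 [34.1 35.3 36.7] | 
50 hinge 8 [36.  36.7 37.5] | 50 mid 0  | 50 bar 2 [35.2 36.2 37.1] | 
54 hinge 1 [38.1 38.1 38.1] | 54 mid 0  | 54 bar 1 [37.6 37.6 37.6] | 
58 hinge 2 [39.4 39.5 39.6] | 58 mid 0  | 58 bar 3 [39.4 39.4 39.4] | 
62 hinge 11 [40.2 41.  41.2] | 62 mid 12 [21.  40.5 41.4] | 62 bar 9 [21.5 39.9 41.1] | 
66 hinge 127 [12.4 25.  34.3] | 66 mid 150 [16.5 27.5 36.5] | 66 bar 141 [11.4 24.7 35. ] | 
70 hinge 246 [11.2 22.  33.9] | 70 mid 242 [14.1 23.5 34.3] | 70 bar 221 [11.5 22.2 33.6] | 
[300.19813615 307.12522807]
```

View pics/gap.png

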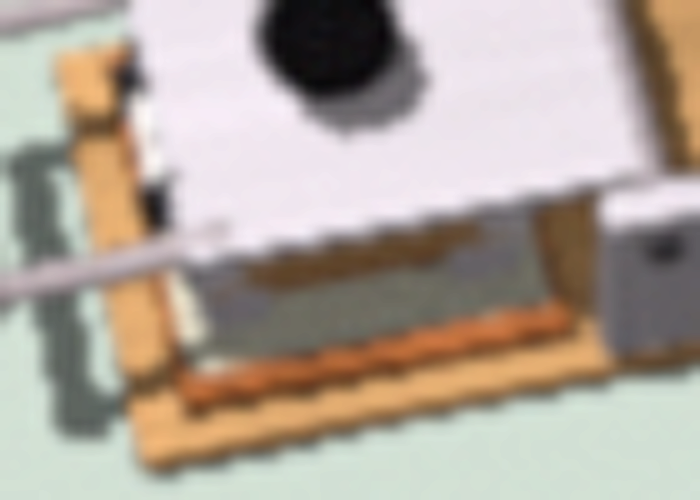

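The crop shows the brown backing edge at (245–490, 240–275), parallel to the plate and between the nest corners. The depth profile puts that edge 31 mm from centre, with its top at about 40–42 mm and even along its length. The block is therefore flat in the nest.

```bash
python3 -c "
from h import *
st(); print(close_job())"
```

```text
38.8 p [ 0.5402 -0.0767  0.2986] F [-0.   0.4  0.3] gap 0.0002
the job is handed in; nothing more can be done
None
```

The job is handed in at 38.8 s: the block clicked home, the plate was lowered over by its bar, and depth readings show the block flat in the nest under the closed plate; I did not re-measure the long block, jar and cup, but no move went near them.

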